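# Unstack the lamp spares onto their cork mats

### The job

The lamp spares were piled up for dusting. Take the pile apart from the top, one thing at a time (lampholder, glass ramekin, LED driver, then the green bulb case), and stand each upright in the middle of the cork mat cut to its own shape and size, the two rectangular things lying lengthwise along theirs. Set the glass down gently rather than dropping it, leave the two globe bulbs in their rubber rings undisturbed, and let go of everything at the end.

Things in the scene. Friction and masses are not known exactly. Their poses are not given: they have to be found in the camera images.
- holder: Spare lampholder, top of the stack at the start, standing loose inside the ramekin: a plain upright aluminium tube 36 mm in diameter and 62 mm tall, with two thin black bands at about a third of its height and a dark socket mouth on top. Origin: centre of its underside, z up. About 70 g. In the stack its upper 34 mm stand clear of the ramekin's rim, and its origin is 4 mm above the ramekin's.
- ramekin: Small clear-glass ramekin standing on the LED driver: round, near-straight sides, 60 mm outside diameter, 32 mm tall, wall 4 mm, inner floor 4 mm above the underside. Origin: centre of its underside, z up. About 110 g; treat it gently. It can be gripped across its full outside diameter.
- driver: LED driver (power supply), a flat bare-aluminium box lying on the case: 90 mm (its x) by 46 mm (its y) by 24 mm tall. Origin: centre of its underside, z up. About 160 g. The ramekin, wider than it, stands on its middle; its two ends stick out from below.
- case: Closed green plastic spare-bulb case, bottom of the stack, lying on the rubber mat: 124 mm (its x) by 64 mm (its y) by 45 mm tall, small snap tab on one short end; the lid stays shut. Origin: centre of its underside, z up. About 180 g.
- mat_case: Fixed cork mat, the large rectangle: 148 mm (its x) by 88 mm (its y), 4 mm thick, for the bulb case. Origin: centre of its underside, z up; its top is 4 mm above the origin. All cork mats lie on a black rubber mat whose top is at z = 3 mm.
- mat_driver: Fixed cork mat, the small rectangle: 114 mm (its x) by 70 mm (its y), 4 mm thick, for the LED driver. Origin: centre of its underside; top 4 mm above.
- mat_ramekin: Fixed cork mat, the large disc: 84 mm diameter, 4 mm thick, for the ramekin. Origin: centre of its underside; top 4 mm above.
- mat_holder: Fixed cork mat, the small disc: 60 mm diameter, 4 mm thick, for the lampholder. Origin: centre of its underside; top 4 mm above.
- bulb_a: Bystander on the robot's left (y above 0): small white globe LED bulb, globe 45 mm in diameter, metal cap upward, 69 mm from globe bottom to cap tip (cap tip about 76 mm above the table), sitting loose in a fixed black rubber ring 52 mm across. Origin: lowest point of the globe. Leave it alone.
- bulb_b: Bystander on the robot's right (y below 0): small white globe LED bulb, globe 45 mm in diameter, metal cap upward, 69 mm from globe bottom to cap tip (cap tip about 76 mm above the table), sitting loose in a fixed black rubber ring 52 mm across. Origin: lowest point of the globe. Leave it alone.
There are look-alikes about, which are no part of the job. Leave any red look-alike of the mat_ramekin alone. Leave any turquoise look-alike of the mat_driver alone.

How it is judged:
By the outcome, as a careful person would: the job done as asked, in the order asked, and still so for the second after the job is handed in, with the robot touching nothing.
It also fails if it takes over 128 s, if anything falls off the work surface, if the arm or the gripper's body presses on something with over 40 N, if the wrist force passes 120 N, or if a joint passes its speed limit or range.

### The arm

A 7-joint arm with a two-finger parallel gripper is mounted at the origin on the work surface. World frame = base frame: x ahead of the robot, y to its left, z up, the work surface at z = 0. Lengths are in m, angles in rad, forces in N, time in s.
With the tool pointing down it reaches from about 0.425 to 0.875 m from the base axis. Payload 8.4 kg.
Tool frame: the origin (TCP) lies midway between the tips of the shut fingers; the grasp point (between the pads) lies 19 mm behind it (grip_depth is the distance from the TCP to the grasp point, in m); z points along the fingers, y is the line along which they close (so a half turn about z gives the same grasp; the last joint's range is limited). The gripper opens to 85 mm and grips with 20 to 120 N. Pads are 22 mm wide; open, the fingers measure 114 mm over their backs; the gripper's body (76 mm by 85 mm) begins 54 mm behind the grasp point. The pads swing forward as they close: fully open they stand 13 mm farther back than shut.
Start: joints at [-1.392, 0.333, 0.04, 1.465, -0.013, 1.343, -0.059], TCP at [0.178, 0.625, 0.231] pointing down, gripper open.
Joint ranges: [-2.58, 2.58], [-0.38, 2.09], [-1.3, 1.39], [0.25, 2.4], [-1.5, 4.64], [0.08, 2.09], [-2.65, 2.65]. Speed limits (rad/s): [2.22, 2.22, 2.79, 2.79, 3.14, 3.14, 3.14].

### API

Orientations are given as [roll, pitch, yaw] about the fixed x, y, z axes, in that order (R = Rz(yaw) Ry(pitch) Rx(roll)).
In Python, from cell import * gives the robot as it stands.
- The arm moves only by the tool arm_command, never from a script. Its arguments are lists of equal length, an entry for each row: "delta_pos": the shift along the tool's x, y, z in units of 30 mm (1.0 is 30 mm), a list of three; "roll": the turn about the tool's z in units of 5 degrees (1.0 is 5 degrees). In form: {"delta_pos": [[dx, dy, dz], ...], "roll": [roll, ...]}. A call has 1 to 8 rows; each row shifts and turns the commanded pose from where the row before left it, along the tool's axes as they then stand; what a row does not reach is not made up. A row lasts 1/12 s, in which the tool goes at most 41.7 mm and 7.16 degrees, less where a joint would pass 70% of its speed; a pose out of reach is approached as far as the arm can. A call is refused whole if a number of a shift passes 1 or a number of a turn 1, either way. A call with a gripper value outside its range is refused whole. "fingers" is the closure, from 0 (fully open) to 1 (shut), set as the call begins (left out, the last holds). The fingers move at their own pace and stop on an object; "force" is the grip in N (left out, the last holds). Time passes only in rows, so rows that do not move let the fingers close. It gives the time, the measured TCP pose, the force, the opening and the grip force at its end, in the units of the state.
- sense(): the state, without advancing time (a new reading comes with each control period).
- camera(name): name is "side" or "top" or "wrist"; returns the picture (420x560x3 uint8, red, green, blue); there is no depth.
- camera_model(name): a dict with "K" (3x3 intrinsics, pixels), "T" (4x4, takes a point from camera to world coordinates); the wrist camera has in their place "mount" (4x4, takes a point from camera to tool coordinates, whose origin is the TCP and whose axes are the flange's). Camera axes: x right, y down, z forward; pixel columns grow to the right and rows downward; lengths in m; the calibration is good to about 2 mm. The wrist camera is an equidistant fisheye: a pixel r from the principal point sees the ray r / f radians off the axis. A picture is of the moment at which its call begins: read the wrist's pose just before it. camera_model takes no time and is no camera call.
- close_job(): hands the job in; it is judged then, once.
The state is a dict: "t": time; "joints": joint angles; "joint_vel": joint speeds; "effort": joint torques, N m; "ee_pos": TCP position; "ee_rot": TCP orientation; "wrist_force": force on the tool from outside, world axes, zero at the start; "moment": the same for the moment, N m; "gripper_width": opening from 0.0 (shut) to 1.0 (fully open); "finger_force": force on a finger pad.
Only numpy, scipy, OpenCV 4.12 (cv2) and the standard library are available. Lean on these libraries where they do the work, as an engineer would, in place of code of your own. Each camera call takes 0.05 s, during which the arm holds its last target. There are 200 camera calls.

## Working session

There is one attempt and no reset: what is moved stays moved. The work goes in short steps, Python scripts to look and compute and a tool call to move; the robot and the scene stay as the last step left them, time stands still between calls to the robot, and variables do not carry over. Pictures are saved under pics/ and viewed, at most 14 in all, crops included, and the job is handed in when it is done.

Besides the shell and the picture viewer there is one more tool, called after "Request:" in YAML: its name, and indented under it one key for each argument. arm_command: Moves the arm, as the interface text tells. Its arguments: {"type":"object","properties":{"delta_pos":{"type":"array","items":{"type":"array","items":{"type":"number"}}},"roll":{"type":"array","items":{"type":"number"}},"fingers":{"type":"number"},"force":{"type":"number"}},"required":["delta_pos","roll"]}

```bash
mkdir -p pics; ls
python3 - <<'E'
from cell import *
import cv2,numpy as np
print(sense())
for n in ["side","top","wrist"]:
    m=camera_model(n); print(n,m)
    cv2.imwrite(f"pics/{n}0.png",camera(n)[:,:,::-1])
E
```

```text
pics
{'t': 0.0, 'joints': array([-1.39218637,  0.33390337,  0.03986606,  1.46625042, -0.01337337,
        1.3432943 , -0.05847483]), 'joint_vel': array([-0.00096136,  0.00067102, -0.00115331, -0.0013031 , -0.00087466,
       -0.00148348, -0.0007763 ]), 'effort': array([-1.29705870e-03, -6.58543968e+01,  1.36465218e+00, -4.05571711e+01,
        1.67385279e-02,  1.25893523e-02, -3.21009156e-05]), 'ee_pos': array([0.17817214, 0.62464211, 0.23043624]), 'ee_rot': array([-3.14000811e+00,  1.31229251e-04,  2.86380435e+00]), 'wrist_force': array([-0.23727154, -0.45987962,  0.18538141]), 'moment': array([ 0.01334577, -0.03730027, -0.04939828]), 'finger_force': 0.0, 'gripper_width': 1.0005181528918585}
side {'K': array([[428.26808694,   0.        , 279.11026388],
       [  0.        , 428.26808694, 199.71954171],
       [  0.        ,   0.        ,   1.        ]]), 'T': array([[ 0.73183095, -0.42364195,  0.53380799, -0.09953879],
       [-0.68129589, -0.47332267,  0.55839194, -0.6307473 ],
       [ 0.01610518, -0.77232969, -0.6350177 ,  0.71453297],
       [ 0.        ,  0.        ,  0.       
[... 252 characters left out ...]
     [-0.99979059,  0.0084003 ,  0.01866048, -0.07222173],
       [-0.01912483, -0.05908969, -0.99806946,  1.3732964 ],
       [ 0.        ,  0.        ,  0.        ,  1.        ]])}
wrist {'K': array([[325.1922621 ,   0.        , 283.08352905],
       [  0.        , 325.1922621 , 208.61409603],
       [  0.        ,   0.        ,   1.        ]]), 'mount': array([[-7.14595211e-04, -9.45009513e-01, -3.27042062e-01,
         8.45264155e-02],
       [ 9.99999552e-01, -4.72294484e-04, -8.20298493e-04,
        -7.64448638e-04],
       [ 6.20729717e-04, -3.27042502e-01,  9.45009427e-01,
        -1.42494634e-01],
       [ 0.00000000e+00,  0.00000000e+00,  0.00000000e+00,
         1.00000000e+00]])}
```

View pics/top0.png

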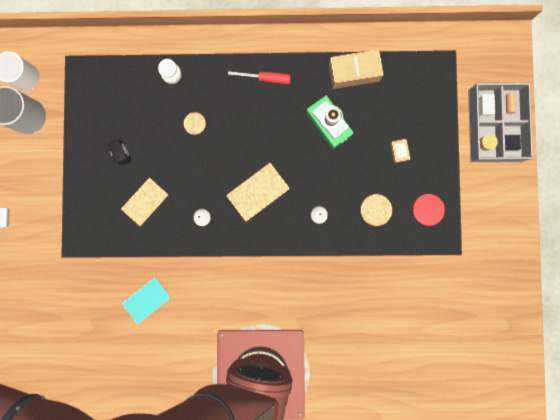

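View pics/side0.png

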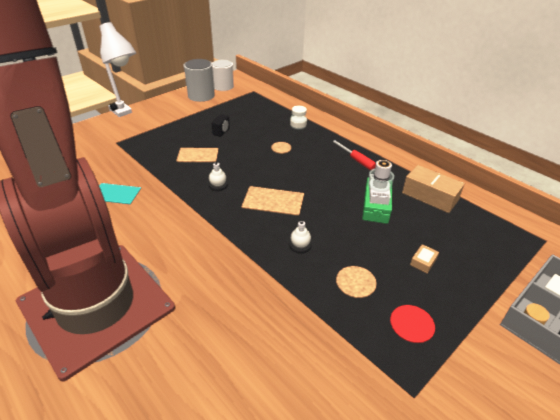

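The top view shows the stack at about (331,120). The cork mats are: large rectangle (258,192), small rectangle (145,202), large disc (376,210) and small disc (194,123). The look-alikes are a red disc (428,210) and a turquoise rectangle (146,300). The bulbs are at (202,217) and (319,215). The side view agrees: stack (378,190), mats (273,200), (198,155), (356,282), (281,148). The four cork-coloured ones fit the description. I'll confirm them and the stack in an enlarged crop.

Run:
```python
import cv2,numpy as np
t=cv2.imread('pics/top0.png');s=cv2.imread('pics/side0.png')
a=cv2.resize(t[85:155,295:365],(560,560),interpolation=cv2.INTER_CUBIC)
cv2.imwrite('pics/stack_top.png',a)
b=cv2.resize(s[150:230,340:420],(560,560),interpolation=cv2.INTER_CUBIC)
cv2.imwrite('pics/stack_side.png',b)
cv2.imwrite('pics/mats_top.png',cv2.resize(t[100:250,110:450],(782,345),interpolation=cv2.INTER_CUBIC))
# cork segmentation
for n,im in(('top',t),('side',s)):
    h=cv2.cvtColor(im,cv2.COLOR_BGR2HSV)
    m=((h[...,0]>10)&(h[...,0]<25)&(h[...,1]>60)&(h[...,2]>110)).astype(np.uint8)
    m=cv2.morphologyEx(m,cv2.MORPH_CLOSE,np.ones((3,3)))
    k,l,st,c=cv2.connectedComponentsWithStats(m)
    for i in range(1,k):
        if 150<st[i,4]<5000:print(n,st[i],c[i].round(1))
```

```text
top [506  93  10  21 188] [510.7 102.6]
top [183 112  23  23 421] [194.1 123. ]
top [480 134  18  17 248] [488.2 142. ]
top [391 139  20  24 230] [400.1 150.7]
top [ 226  163   64   59 1920] [257.5 191.7]
top [ 121  177   47   49 1184] [144.2 201.5]
top [360 194  33  33 831] [376.  209.6]
side [271 142  21  12 197] [280.8 147.1]
side [176 147  43  15 569] [197.  154.4]
side [  0 151  12  29 184] [  3.6 168.6]
side [ 241  186   63   29 1338] [273.1 200.1]
side [411 244  28  29 344] [423.4 259. ]
side [ 41 260  87  55 539] [ 88.9 300.4]
side [ 336  266   41   32 1030] [355.8 281.3]
side [524 303  26  22 363] [537.3 312.4]
```

View pics/stack_top.png

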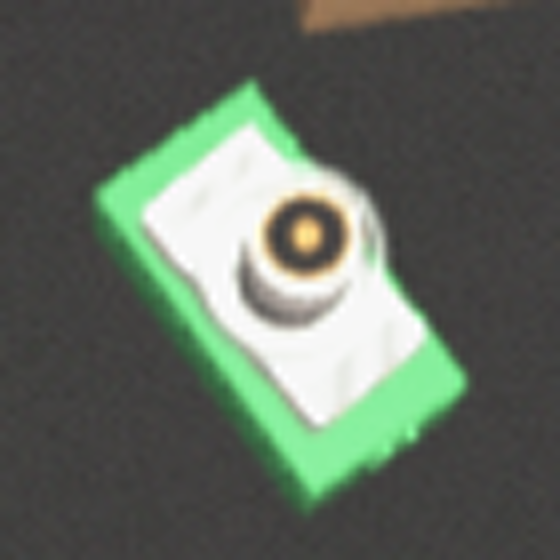

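View pics/stack_side.png

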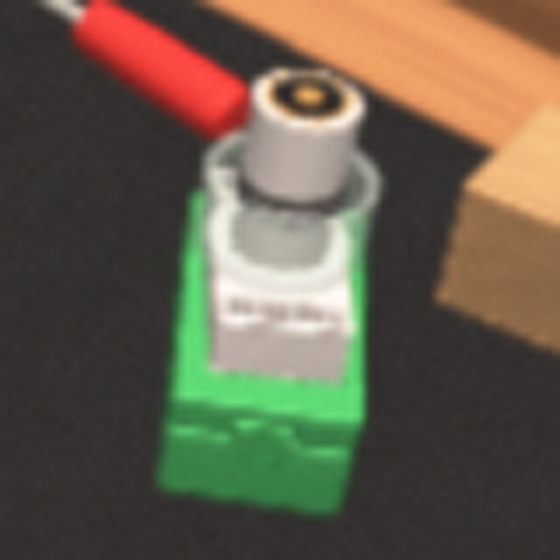

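View pics/mats_top.png

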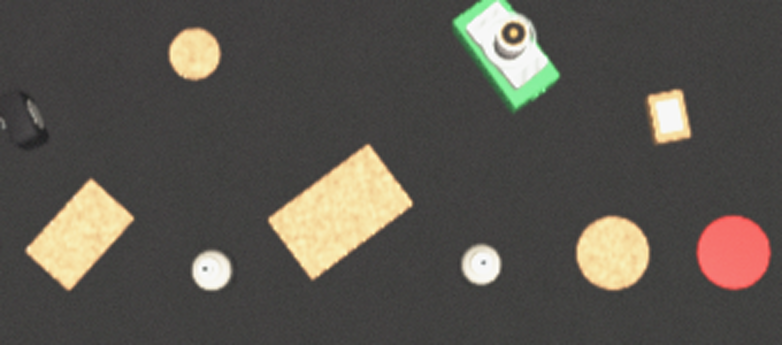

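The crops confirm the four cork mats: small disc, two rectangles, and a large cork disc beside the red one. The stack is a lampholder (mouth at crop 306,235), glass, silvery driver and green case with its tab end toward the robot's right.

```bash
cat > h.py <<'E'
from cell import *
import numpy as np, cv2
from scipy.spatial.transform import Rotation as Rn
M={n:camera_model(n) for n in("top","side","wrist")}
def toolT(s):
    T=np.eye(4);T[:3,:3]=Rn.from_euler('xyz',s['ee_rot']).as_matrix();T[:3,3]=s['ee_pos'];return T
def ray(n,p,s=None):
    K=M[n]['K'];x=(np.array(p,float)-K[:2,2])/K[0,0]
    if n=='wrist':
        r=np.hypot(*x);d=np.array([*(x*(np.sin(r)/max(r,1e-9))),np.cos(r)]);T=toolT(s)@M[n]['mount']
    else: d=np.array([*x,1.]);T=M[n]['T']
    d=T[:3,:3]@d;return T[:3,3],d/np.linalg.norm(d)
def plane(n,p,z,s=None):
    o,d=ray(n,p,s);return o+d*(z-o[2])/d[2]
def tri(*rs):
    A=sum(np.eye(3)-np.outer(d,d) for o,d in rs);b=sum((np.eye(3)-np.outer(d,d))@o for o,d in rs)
    x=np.linalg.solve(A,b);return x,max(np.linalg.norm(np.cross(x-o,d)) for o,d in rs)
def go(x,y,z,yaw_deg):
    """print shift in tool units (current frame) and turn in 5deg units"""
    s=sense();R=Rn.from_euler('xyz',s['ee_rot']).as_matrix()
    d=R.T@(np.array([x,y,z])-s['ee_pos'])/.03
    a=(yaw_deg-np.degrees(s['ee_rot'][2])+90)%180-90
    print('t %.1f'%s['t'],'shift',d.round(3),'roll units',round(-a/5,2),'yaw now',np.degrees(s['ee_rot'][2]).round(1),'j7',s['joints'][6].round(2))
E
python3 - <<'E'
from h import *
t=cv2.imread('pics/top0.png');s=cv2.imread('pics/side0.png')
def cp(u,v): return ((u+.5)/8-.5+295,(v+.5)/8-.5+85)
def cs(u,v): return ((u+.5)/7-.5+340,(v+.5)/7-.5+150)
print('holder top',tri(ray('top',cp(306,235)),ray('side',cs(308,97))))
dc=[cp(143,215),cp(250,123),cp(430,335),cp(318,432)]
P=np.array([plane('top',p,.072) for p in dc]);print('driver',P.round(4).tolist(),P.mean(0))
cc=[cp(97,192),cp(253,82),cp(466,382),cp(315,487)]
P=np.array([plane('top',p,.048) for p in cc]);print('case',P.round(4).tolist(),P.mean(0))
print('case corner tri R',tri(ray('top',cp(466,382)),ray('side',cs(362,418))),'B',tri(ray('top',cp(315,487)),ray('side',cs(172,405))))
print('driver corner R',tri(ray('top',cp(430,335)),ray('side',cs(350,330))))
for n,a,b in(('holder',(194.1,123),(280.8,147.1)),('case',(257.5,191.7),(273.1,200.1)),('driver',(144.2,201.5),(197,154.4)),('ramekin',(376,209.6),(355.8,281.3))):
    print('mat',n,tri(ray('top',a),ray('side',b)),plane('top',a,.007),plane('side',b,.007))
h=cv2.cvtColor(t,cv2.COLOR_BGR2HSV)
m=((h[...,0]>10)&(h[...,0]<25)&(h[...,1]>60)&(h[...,2]>110)).astype(np.uint8)
for x,y in((258,192),(144,202)):
    k,l=cv2.connectedComponents(m);c=cv2.findContours((l==l[y,x]).astype(np.uint8),0,cv2.CHAIN_APPROX_NONE)[0][0][:,0]
    W=np.array([plane('top',p,.007)[:2] for p in c])
    r=cv2.minAreaRect((W*1000).astype(np.float32));print(r, cv2.boxPoints(r).round(0).tolist())
for p in((202,217),(319,215)):print('bulb',plane('top',p,.076))
E
```

```text
holder top (array([ 0.66433286, -0.18939868,  0.13706451]), np.float64(1.97510479884705e-05))
driver [[0.687, -0.1429, 0.072], [0.7168, -0.178, 0.072], [0.6466, -0.2351, 0.072], [0.6154, -0.1986, 0.072]] [ 0.66647985 -0.18864317  0.072     ]
case [[0.7008, -0.1291, 0.048], [0.737, -0.1811, 0.048], [0.636, -0.2497, 0.048], [0.6017, -0.1996, 0.048]] [ 0.6688537  -0.18989141  0.048     ]
case corner tri R (array([ 0.636486  , -0.25029145,  0.04783866]), np.float64(0.0007177306553817844)) B (array([ 0.60195346, -0.19923329,  0.04108292]), np.float64(0.0014126156290037914))
driver corner R (array([ 0.6462409 , -0.23463999,  0.0720845 ]), np.float64(0.000598938211772463))
mat holder (array([0.67552823, 0.17740962, 0.0035438 ]), np.float64(2.0831122542998953e-05)) [0.67474163 0.17679355 0.007     ] [0.67177683 0.17346816 0.007     ]
mat case (array([0.48549536, 0.00439365, 0.00308355]), np.float64(0.00033069943378932813)) [0.48491729 0.00439238 0.007     ] [0.48252828 0.00068728 0.007     ]
mat driver (array([0.46083961, 0.31327043, 0.0036592 ]), np.float64(0.000455418289922711)) [0.4609869  0.31206055 0.007     ] [0.45787197 0.30915234 0.007     ]
mat ramekin (array([ 0.43400907, -0.31458737,  0.00285828]), np.float64(6.53444387395453e-05)) [ 0.43385855 -0.31390493  0.007     ] [ 0.43085368 -0.31638394  0.007     ]
((485.2872314453125, 4.241485595703125), (92.39938354492188, 151.87551879882812), 36.542118072509766) [[403.0, 38.0], [493.0, -84.0], [568.0, -29.0], [477.0, 93.0]]
((461.1114196777344, 312.0467529296875), (74.5619125366211, 118.1458740234375), 47.62771987915039) [[392.0, 324.0], [480.0, 245.0], [530.0, 300.0], [443.0, 379.0]]
bulb [0.41528221 0.14331896 0.076     ]
bulb [ 0.41801618 -0.15638264  0.076     ]
```

Run:
```python
from h import *
go(.664,-.189,.25,38)
```

```text
t 0.1 shift [-23.012 -21.643  -0.618] roll units -10.78 yaw now 164.1 j7 -0.06
```

Request:
arm_command:
  delta_pos:
    - [-0.5,-0.5,0]
    - [-0.9,-0.85,0]
    - [-0.9,-0.85,0]
    - [-0.9,-0.85,0]
    - [-0.9,-0.85,0]
    - [-0.9,-0.85,0]
    - [-0.9,-0.85,0]
    - [-0.9,-0.85,0]
  roll: [0,0,0,0,0,0,0,0]

```text
t: 0.82
ee_pos: [0.3219, 0.3812, 0.2312]
ee_rot: [-3.141, -0.0, 2.864]
wrist_force: [0.9, 0.3, -0.0]
gripper_width: 1.001
finger_force: 0.0
```

Request:
arm_command:
  delta_pos:
    - [-0.9,-0.85,0]
    - [-0.9,-0.85,0]
    - [-0.9,-0.85,0]
    - [-0.9,-0.85,0]
    - [-0.9,-0.85,0]
    - [-0.9,-0.85,0]
    - [-0.9,-0.85,0]
    - [-0.9,-0.85,0]
  roll: [0,0,0,0,0,0,0,0]

```text
t: 1.48
ee_pos: [0.4736, 0.1258, 0.2314]
ee_rot: [3.141, 0.0, 2.864]
wrist_force: [0.5, -0.2, -1.0]
gripper_width: 0.997
finger_force: 0.0
```

Request:
arm_command:
  delta_pos:
    - [-0.9,-0.85,0]
    - [-0.9,-0.85,0]
    - [-0.9,-0.85,0]
    - [-0.9,-0.85,0]
    - [-0.9,-0.85,0]
    - [-0.9,-0.85,0]
    - [-0.9,-0.85,0]
    - [-0.9,-0.85,0]
  roll: [0,0,0,0,0,0,0,0]

```text
t: 2.15
ee_pos: [0.6256, -0.1292, 0.231]
ee_rot: [3.142, -0.0, 2.865]
wrist_force: [-0.0, 1.1, 1.5]
gripper_width: 1.002
finger_force: 0.0
```

Request:
arm_command:
  delta_pos:
    - [0,0,0]
    - [0,0,0]
    - [0,0,0]
    - [0,0,0]
    - [0,0,0]
    - [0,0,0]
    - [0,0,0]
    - [0,0,0]
  roll: [1,1,1,1,1,1,1,1]

```text
t: 2.82
ee_pos: [0.6247, -0.1277, 0.231]
ee_rot: [-3.141, -0.0, 2.161]
wrist_force: [0.1, -0.5, -0.7]
gripper_width: 1.001
finger_force: 0.0
```

Request:
arm_command:
  delta_pos:
    - [0,0,0]
    - [0,0,0]
    - [0,0,0]
    - [0,0,0]
    - [0,0,0]
    - [0,0,0]
    - [0,0,0]
    - [0,0,0]
  roll: [1,1,1,1,1,1,1,1]

```text
t: 3.48
ee_pos: [0.6248, -0.1277, 0.2311]
ee_rot: [-3.141, -0.0, 1.463]
wrist_force: [0.1, 0.1, -0.2]
gripper_width: 0.999
finger_force: 0.0
```

Request:
arm_command:
  delta_pos:
    - [0,0,0]
    - [0,0,0]
    - [0,0,0]
    - [0,0,0]
    - [0,0,0]
    - [0,0,0]
    - [0,0,0]
    - [0,0,0]
  roll: [1,1,1,1,1,1,1,1]

```text
t: 4.15
ee_pos: [0.6248, -0.1276, 0.2311]
ee_rot: [-3.141, 0.0, 0.765]
wrist_force: [0.2, 0.6, 0.8]
gripper_width: 0.998
finger_force: 0.0
```

Run:
```python
from h import *
s=sense();print(s['ee_pos'],s['ee_rot'],s['t'])
go(.664,-.189,.25,38)
np.save('w1.npy',{k:s[k] for k in('ee_pos','ee_rot')},allow_pickle=True)
cv2.imwrite('pics/w1.png',camera('wrist')[:,:,::-1])
```

```text
[ 0.62480699 -0.12760209  0.23107506] [-3.14121624e+00  1.83621520e-04  7.65304413e-01] 4.15
t 4.2 shift [-0.476  2.381 -0.632] roll units 1.17 yaw now 43.8 j7 -0.29
```

View pics/w1.png

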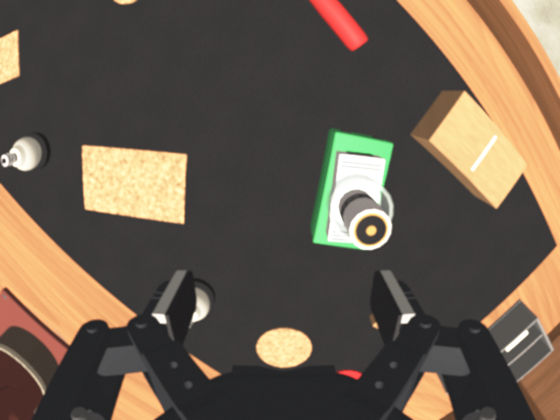

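The wrist view shows the holder mouth at (371,230), the case with far corners (333,130) and (392,143) and near-left corner (313,243), the case mat with corners (82,146), (187,155), (185,224), (84,210), and the ramekin mat centre at (284,348).

Run:
```python
from h import *
s=np.load('w1.npy',allow_pickle=True).item()
w=lambda p:ray('wrist',p,s)
cp=lambda u,v:((u+.5)/8-.5+295,(v+.5)/8-.5+85)
cs=lambda u,v: ((u+.5)/7-.5+340,(v+.5)/7-.5+150)
print('holder',tri(w((371,230)),ray('top',cp(306,235)),ray('side',cs(308,97))),plane('wrist',(371,230),.138,s))
C=[plane('wrist',p,.048,s) for p in((333,130),(392,143),(313,243))];print('case cnr',np.round(C,4))
P=[plane('wrist',p,.007,s) for p in((82,146),(187,155),(185,224),(84,210))];print('casemat',np.round(P,4),np.mean(P,0))
print('casemat tri',tri(w((134.5,184)),ray('top',(257.5,191.7)),ray('side',(273.1,200.1))))
print('ramek mat',plane('wrist',(284,348),.007,s),tri(w((284,348)),ray('top',(376,209.6))))
go(.664,-.189,.25,44)
```

```text
holder (array([ 0.66316893, -0.18976918,  0.13829722]), np.float64(0.0009885429203707343)) [ 0.66233744 -0.19017706  0.138     ]
case cnr [[ 0.6988 -0.1264  0.048 ]
 [ 0.7345 -0.1798  0.048 ]
 [ 0.5977 -0.1998  0.048 ]]
casemat [[ 0.4754  0.0891  0.007 ]
 [ 0.5637 -0.0306  0.007 ]
 [ 0.4938 -0.0833  0.007 ]
 [ 0.4031  0.0377  0.007 ]] [0.48400515 0.00321018 0.007     ]
casemat tri (array([0.48544585, 0.0026551 , 0.00303769]), np.float64(0.0030456056533896846))
ramek mat [ 0.433548   -0.31331568  0.007     ] (array([ 0.43367864, -0.31362937,  0.00698696]), np.float64(0.00032647633897062525))
t 4.2 shift [-0.467  2.387 -0.637] roll units -0.1 yaw now 43.5 j7 -0.29
```

Request:
arm_command:
  delta_pos:
    - [-0.17,0.8,0]
    - [-0.17,0.8,0]
    - [-0.18,0.78,0]
    - [0,0,0.9]
    - [0,0,0.9]
    - [0,0,0.9]
    - [0,0,0.7]
    - [0,0,0.6]
  roll: [0,0,0,0,0,0,0,0]

```text
t: 4.87
ee_pos: [0.6627, -0.1895, 0.109]
ee_rot: [-3.14, 0.001, 0.772]
wrist_force: [-0.2, 0.2, 0.7]
gripper_width: 0.998
finger_force: 0.0
```

Request:
arm_command:
  delta_pos:
    - [0,0,0]
    - [0,0,0]
    - [0,0,0]
    - [0,0,0]
    - [0,0,0]
    - [0,0,0]
    - [0,0,0]
    - [0,0,0]
  roll: [0,0,0,0,0,0,0,0]
  fingers: 1
  force: 30

```text
t: 5.53
ee_pos: [0.6641, -0.1903, 0.1129]
ee_rot: [3.14, -0.001, 0.77]
wrist_force: [-0.9, 0.0, 6.5]
gripper_width: 0.412
finger_force: 30.6
```

Run:
```python
from h import *
s=sense();print(s['ee_pos'],s['gripper_width']*85,s['finger_force'],s['wrist_force'])
cv2.imwrite('pics/w2.png',camera('wrist')[:,:,::-1])
go(.675,.1765,.20,44)
```

```text
[ 0.66407787 -0.19031128  0.11293062] 34.97894384079331 30.616223216056824 [-0.94878948  0.03006385  6.45156595]
t 5.6 shift [ 8.773 -8.522 -2.907] roll units 0.02 yaw now 44.1 j7 -0.14
```

View pics/w2.png

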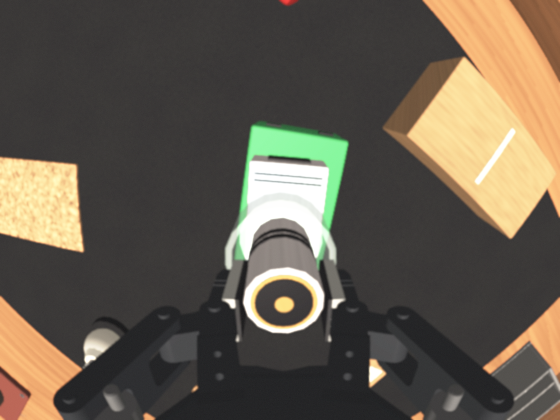

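The holder is gripped at 35 mm, centred between the pads. The ramekin stands clear around it at about (280,250). Lifting.

Request:
arm_command:
  delta_pos:
    - [0,0,-0.2]
    - [0,0,-0.4]
    - [0,0,-0.5]
    - [0,0,-0.6]
    - [0,0,-0.6]
    - [0,0,-0.6]
    - [0,0,0]
    - [0,0,0]
  roll: [0,0,0,0,0,0,0,0]

```text
t: 6.25
ee_pos: [0.664, -0.1905, 0.2005]
ee_rot: [3.139, -0.002, 0.769]
wrist_force: [-0.2, 0.3, -0.4]
gripper_width: 0.412
finger_force: 30.3
```

Request:
arm_command:
  delta_pos:
    - [0.4,-0.4,0]
    - [0.8,-0.75,0]
    - [0.8,-0.75,0]
    - [0.8,-0.75,0]
    - [0.8,-0.75,0]
    - [0.8,-0.75,0]
    - [0.8,-0.75,0]
    - [0.8,-0.75,0]
  roll: [0,0,0,0,0,0,0,0]

```text
t: 6.92
ee_pos: [0.6742, 0.0589, 0.1978]
ee_rot: [-3.141, 0.001, 0.77]
wrist_force: [0.8, 0.9, -1.1]
gripper_width: 0.408
finger_force: 30.3
```

Request:
arm_command:
  delta_pos:
    - [0.8,-0.75,0]
    - [0.8,-0.75,0]
    - [0.6,-0.6,0]
    - [0.3,-0.4,0]
    - [0.1,-0.2,0]
    - [0,0,0]
    - [0,0,0]
    - [0,0,0]
  roll: [0,0,0,0,0,0,0,0]

```text
t: 7.58
ee_pos: [0.6745, 0.1667, 0.1987]
ee_rot: [3.141, 0.0, 0.766]
wrist_force: [0.4, 0.2, -0.5]
gripper_width: 0.414
finger_force: 30.3
```

Run:
```python
from h import *
s=sense();print(s['ee_pos'],s['gripper_width']*85,s['finger_force'],s['wrist_force'])
np.save('w3.npy',{k:s[k] for k in('ee_pos','ee_rot')},allow_pickle=True)
cv2.imwrite('pics/w3.png',camera('wrist')[:,:,::-1])
go(.675,.1765,.045,44)
```

```text
[0.67453211 0.16668072 0.19865642] 35.16239483566769 30.274134278297424 [ 0.43417808  0.21750974 -0.54666271]
t 7.6 shift [ 0.234 -0.225  5.122] roll units -0.02 yaw now 43.9 j7 -0.7
```

View pics/w3.png

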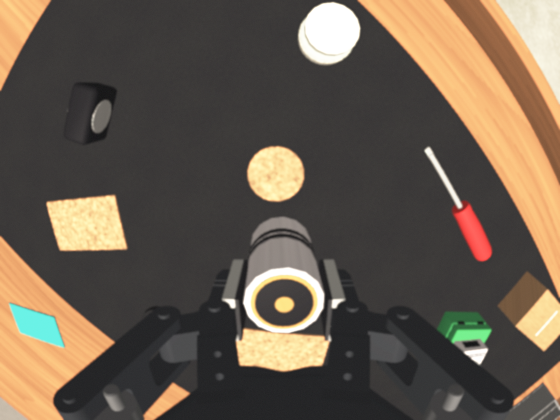

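Mat_holder's centre is at (276,174) here. The driver mat's corners are (47,202), (116,195), (126,247) and (62,250).

Run:
```python
from h import *
s=np.load('w3.npy',allow_pickle=True).item()
print('hm',plane('wrist',(276,174),.007,s),tri(ray('wrist',(276,174),s),ray('top',(194.1,123))))
P=[plane('wrist',p,.007,s) for p in((47,202),(116,195),(126,247),(62,250))];print(np.round(P,4),np.mean(P,0))
```

```text
hm [0.67424511 0.17613083 0.007     ] (array([0.67446177, 0.17643357, 0.00854092]), np.float64(0.0001017045545191448))
[[0.4427 0.3748 0.007 ]
 [0.5277 0.2975 0.007 ]
 [0.48   0.2498 0.007 ]
 [0.3978 0.3214 0.007 ]] [0.462052   0.31087995 0.007     ]
```

Request:
arm_command:
  delta_pos:
    - [0.22,-0.23,0.6]
    - [0,0,0.9]
    - [0,0,0.9]
    - [0,0,0.9]
    - [0,0,0.7]
    - [0,0,0.5]
    - [0,0,0.3]
    - [0,0,0]
  roll: [0,0,0,0,0,0,0,0]

```text
t: 8.3
ee_pos: [0.6737, 0.178, 0.0528]
ee_rot: [-3.141, 0.002, 0.768]
wrist_force: [-0.9, -0.2, -0.0]
gripper_width: 0.412
finger_force: 30.3
```

Request:
arm_command:
  delta_pos:
    - [0,0,0.1]
    - [0,0,0.1]
    - [0,0,0.1]
    - [0,0,0]
    - [0,0,0]
  roll: [0,0,0,0,0]

```text
t: 8.72
ee_pos: [0.6746, 0.1791, 0.0457]
ee_rot: [3.141, -0.0, 0.77]
wrist_force: [-0.2, -0.5, -1.1]
gripper_width: 0.414
finger_force: 30.3
```

Request:
arm_command:
  delta_pos:
    - [-0.06,0.06,0]
    - [0,0,0.05]
    - [0,0,0.05]
    - [0,0,0]
  roll: [0,0,0,0]

```text
t: 9.05
ee_pos: [0.6751, 0.1763, 0.044]
ee_rot: [3.141, -0.002, 0.769]
wrist_force: [-3.3, 0.4, 10.8]
gripper_width: 0.411
finger_force: 31.0
```

Request:
arm_command:
  delta_pos:
    - [0,0,0.05]
    - [0,0,0.05]
    - [0,0,0]
  roll: [0,0,0]

```text
t: 9.3
ee_pos: [0.675, 0.177, 0.0431]
ee_rot: [-3.141, -0.003, 0.77]
wrist_force: [-12.4, 0.7, 29.4]
gripper_width: 0.411
finger_force: 30.5
```

Request:
arm_command:
  delta_pos:
    - [0,0,-0.1]
    - [0,0,0]
  roll: [0,0]

```text
t: 9.47
ee_pos: [0.6748, 0.1766, 0.0434]
ee_rot: [3.141, -0.001, 0.769]
wrist_force: [-0.1, 0.4, -0.6]
gripper_width: 0.415
finger_force: 29.9
```

Request:
arm_command:
  delta_pos:
    - [0,0,0]
    - [0,0,0]
    - [0,0,0]
    - [0,0,0]
    - [0,0,0]
    - [0,0,-0.3]
    - [0,0,-0.8]
    - [0,0,-0.9]
  roll: [0,0,0,0,0,0,0,0]
  fingers: 0

```text
t: 10.13
ee_pos: [0.6734, 0.1763, 0.1022]
ee_rot: [-3.141, 0.003, 0.769]
wrist_force: [0.2, -0.2, 0.2]
gripper_width: 0.999
finger_force: 0.0
```

Request:
arm_command:
  delta_pos:
    - [0,0,-0.9]
    - [0,0,-0.9]
    - [0,0,-0.9]
    - [-0.2,0.2,-0.5]
    - [-0.6,0.6,0]
    - [-0.7,0.7,0]
    - [-0.7,0.7,0]
    - [-0.7,0.7,0]
  roll: [0,0,0,0,0,0,0,0]

```text
t: 10.8
ee_pos: [0.6719, 0.0515, 0.1984]
ee_rot: [3.142, 0.0, 0.769]
wrist_force: [0.4, 0.2, 0.8]
gripper_width: 1.0
finger_force: 0.0
```

Run:
```python
from h import *
s=sense();print(s['ee_pos'],s['gripper_width'],s['t'])
np.save('w4.npy',{k:s[k] for k in('ee_pos','ee_rot')},allow_pickle=True)
t=camera('top')[:,:,::-1];w=camera('wrist')[:,:,::-1]
a=np.hstack([cv2.resize(t[90:160,160:230],(400,400),interpolation=2),cv2.resize(t[85:155,295:365],(400,400),interpolation=2)])
cv2.imwrite('pics/c4.png',a)
go(.667,-.189,.20,38.5)
```

```text
[0.67191176 0.05149464 0.19842321] 0.999561999049291 10.8
t 10.9 shift [-5.49   5.557 -0.009] roll units 1.01 yaw now 43.6 j7 -0.53
```

View pics/c4.png

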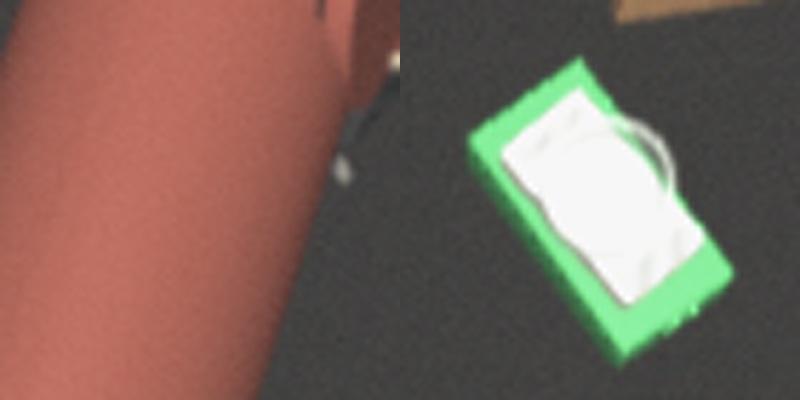

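The right crop shows the ramekin unmoved on the driver, with its rim edge at (670,185). The arm hides the holder. Moving on to look from above the stack.

Request:
arm_command:
  delta_pos:
    - [-0.7,0.6,0]
    - [-0.85,0.7,0]
    - [-0.85,0.7,0]
    - [-0.85,0.7,0]
    - [-0.85,0.7,0]
    - [-0.85,0.7,0]
    - [-0.8,0.6,0]
    - [-0.7,0.5,0]
  roll: [0,0,0,0,0,0,0,0]

```text
t: 11.57
ee_pos: [0.6407, -0.1961, 0.1984]
ee_rot: [3.141, 0.001, 0.767]
wrist_force: [-0.2, -0.0, 0.3]
gripper_width: 0.998
finger_force: 0.0
```

Request:
arm_command:
  delta_pos:
    - [-0.6,0.4,0]
    - [0,0,0]
    - [0,0,0]
  roll: [1,0,0]

```text
t: 11.82
ee_pos: [0.6362, -0.2165, 0.1984]
ee_rot: [3.141, 0.001, 0.679]
wrist_force: [1.2, 0.3, 0.3]
gripper_width: 1.002
finger_force: 0.0
```

Run:
```python
from h import *
s=sense();print(s['ee_pos'],s['ee_rot'],s['t'])
np.save('w5.npy',{k:s[k] for k in('ee_pos','ee_rot')},allow_pickle=True)
w=camera('wrist')[:,:,::-1]
cv2.imwrite('pics/w5f.png',w);cv2.imwrite('pics/w5.png',cv2.resize(w[130:330,180:400],(770,700-0),interpolation=2)[:600])
go(.667,-.189,.20,38.5)
```

```text
[ 0.63623446 -0.21646437  0.19837603] [3.14148266e+00 5.63235878e-04 6.78719041e-01] 11.8167
t 11.9 shift [ 1.313 -0.034 -0.06 ] roll units 0.11 yaw now 39.1 j7 -0.22
```

View pics/w5.png

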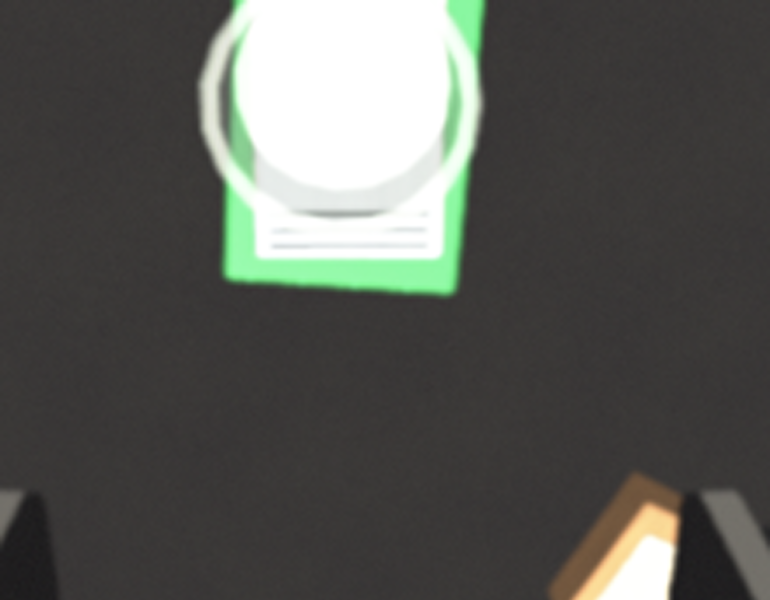

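In the crop, the ramekin rim's outer edges are at x=198 and x=482 (y≈95) with its bottom at (340,222). The driver's near corners are (255,258) and (443,257), and the case's are (224,280) and (455,296).

Run:
```python
from h import *
from scipy.optimize import least_squares
s=np.load('w5.npy',allow_pickle=True).item()
c=lambda u,v:((u+.5)/3.5-.5+180,(v+.5)/3.5-.5+130)
P=np.array([plane('wrist',c(*p),.104,s)[:2] for p in((198,95),(482,100),(340,222),(214,160),(466,160))])
r=least_squares(lambda q:np.hypot(*(P-q[:2]).T)-q[2],[.66,-.19,.03]).x;print('rim',r)
D=[plane('wrist',c(*p),.072,s) for p in((255,258),(443,257))];C=[plane('wrist',c(*p),.048,s) for p in((224,280),(455,296))]
for n,E,L in(('driver',D,.045),('case',C,.062)):
    d=(E[1]-E[0])[:2];w=np.hypot(*d);u=np.array([-d[1],d[0]])/w
    m=(E[0]+E[1])[:2]/2;print(n,'w',w,'yaw',np.degrees(np.arctan2(u[1],u[0])),'ctr',m+u*L,np.round(E,4).tolist())
go(r[0],r[1],.072,39)
```

```text
rim [ 0.66769892 -0.18559808  0.03055839]
driver w 0.04685866068138772 yaw 39.15458031642065 ctr [ 0.66575429 -0.1886874 ] [[0.6161, -0.1989, 0.072], [0.6457, -0.2353, 0.072]]
case w 0.06353026854932974 yaw 34.63894800118619 ctr [ 0.66706003 -0.19009982] [[0.598, -0.1992, 0.048], [0.6341, -0.2515, 0.048]]
t 11.9 shift [ 1.403 -0.106  4.207] roll units 0.01 yaw now 39.1 j7 -0.22
```

Request:
arm_command:
  delta_pos:
    - [0.7,-0.03,0]
    - [0.67,-0.04,0]
    - [0,0,0.7]
    - [0,0,0.9]
    - [0,0,0.9]
    - [0,0,0.9]
    - [0,0,0.6]
    - [0,0,0.2]
  roll: [0,0,0,0,0,0,0,0]

```text
t: 12.53
ee_pos: [0.6668, -0.184, 0.0687]
ee_rot: [-3.137, 0.002, 0.685]
wrist_force: [-0.1, 0.3, 0.9]
gripper_width: 0.998
finger_force: 0.0
```

Request:
arm_command:
  delta_pos:
    - [0,0,0]
    - [0,0,0]
    - [0,0,0]
    - [0,0,0]
    - [0,0,0]
    - [0,0,0]
  roll: [0,0,0,0,0,0]
  fingers: 1
  force: 25

```text
t: 13.03
ee_pos: [0.6687, -0.1869, 0.0738]
ee_rot: [3.14, -0.002, 0.682]
wrist_force: [0.1, 1.5, 6.5]
gripper_width: 0.702
finger_force: 27.7
```

Request:
arm_command:
  delta_pos:
    - [0,0,-0.05]
    - [0,0,-0.1]
    - [0,0,-0.2]
    - [0,0,-0.4]
    - [0,0,-0.6]
    - [0,0,-0.8]
    - [0,0,-0.8]
    - [0,0,0]
  roll: [0,0,0,0,0,0,0,0]

```text
t: 13.7
ee_pos: [0.6696, -0.1885, 0.167]
ee_rot: [3.136, -0.004, 0.682]
wrist_force: [0.4, -0.8, -0.3]
gripper_width: 0.702
finger_force: 27.5
```

Run:
```python
from h import *
s=sense();print(s['ee_pos'],s['gripper_width']*85,s['finger_force'],s['wrist_force'])
np.save('w6.npy',{k:s[k] for k in('ee_pos','ee_rot')},allow_pickle=True)
w=camera('wrist')[:,:,::-1]
cv2.imwrite('pics/w6.png',cv2.resize(w[100:400,140:420],(560,600),interpolation=2))
go(.4336,-.3136,.15,39)
```

```text
[ 0.66961552 -0.18846246  0.16697051] 59.652898976432866 27.4519288726151 [ 0.40144013 -0.84686738 -0.31409589]
t 13.8 shift [-8.734 -1.696  0.454] roll units 0.01 yaw now 39.1 j7 -0.25
```

View pics/w6.png

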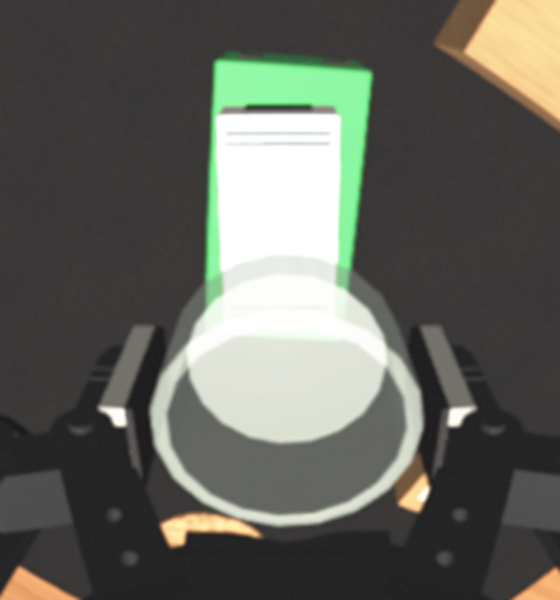

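The ramekin is held level. The driver and case are undisturbed beneath it. The rim spans x 150–425 and y 312–525 in the crop.

Run:
```python
from h import *
from scipy.optimize import least_squares
s=np.load('w6.npy',allow_pickle=True).item()
c=lambda u,v:((u+.5)/2-.5+140,(v+.5)/2-.5+100)
z=s['ee_pos'][2]+.030
P=np.array([plane('wrist',c(*p),z,s)[:2] for p in((150,415),(425,415),(287,311),(286,525))])
print(P.mean(0),P)
a=(P[2]+P[3])/2;b=(P[0]+P[1])/2
yaw=s['ee_rot'][2];u=np.array([np.cos(yaw),np.sin(yaw)]);v=np.array([u[1],-u[0]])
print('offset tool x (mm)',1e3*(a-s['ee_pos'][:2])@u,'y',1e3*(b-s['ee_pos'][:2])@v,'diams',np.linalg.norm(P[2]-P[3]),np.linalg.norm(P[0]-P[1]))
```

```text
[ 0.66806934 -0.19006447] [[ 0.65101105 -0.16588956]
 [ 0.68813817 -0.21216086]
 [ 0.68954348 -0.17263152]
 [ 0.64358466 -0.20957593]]
offset tool x (mm) -4.0337503780890485 y 0.4112278549114726 diams 0.058966963357213686 0.05932500381238633
```

Request:
arm_command:
  delta_pos:
    - [-0.3,-0.05,0]
    - [-0.6,-0.15,0]
    - [-0.85,-0.15,0]
    - [-0.9,-0.2,0]
    - [-0.9,-0.2,0]
    - [-0.9,-0.2,0]
    - [-0.9,-0.15,0]
    - [-0.85,-0.15,0]
  roll: [0,0,0,0,0,0,0,0]

```text
t: 14.42
ee_pos: [0.4971, -0.2753, 0.1596]
ee_rot: [-3.139, 0.001, 0.682]
wrist_force: [-0.4, -0.2, -1.8]
gripper_width: 0.701
finger_force: 27.5
```

Request:
arm_command:
  delta_pos:
    - [-0.85,-0.15,0]
    - [-0.75,-0.15,0]
    - [-0.5,-0.1,0]
    - [-0.3,-0.05,0]
    - [0,0,0.5]
    - [0,0,0.7]
    - [0,0,0.6]
    - [0,0,0.5]
  roll: [0,0,0,0,0,0,0,0]

```text
t: 15.08
ee_pos: [0.4356, -0.3089, 0.0903]
ee_rot: [-3.14, 0.0, 0.683]
wrist_force: [-0.1, -0.4, -2.5]
gripper_width: 0.701
finger_force: 27.5
```

Request:
arm_command:
  delta_pos:
    - [0,0,0.5]
    - [0,0,0.4]
    - [0,0,0.3]
    - [0,0,0.2]
    - [0,0,0]
    - [0,0,0]
  roll: [0,0,0,0,0,0]

```text
t: 15.58
ee_pos: [0.4355, -0.3101, 0.05]
ee_rot: [3.142, 0.0, 0.682]
wrist_force: [0.6, 0.3, -1.4]
gripper_width: 0.696
finger_force: 27.5
```

Run:
```python
from h import *
s=sense();print(s['ee_pos'],s['gripper_width']*85,s['finger_force'],s['wrist_force'])
go(.4367,-.3111,.0115,39)
```

```text
[ 0.43551662 -0.31005546  0.05000803] 59.130353006011184 27.452440783381462 [ 0.64010042  0.26625889 -1.36191739]
t 15.6 shift [0.009 0.052 1.284] roll units 0.02 yaw now 39.1 j7 0.11
```

Request:
arm_command:
  delta_pos:
    - [0,0.04,0.3]
    - [0,0,0.3]
    - [0,0,0.25]
    - [0,0,0.2]
    - [0,0,0.1]
    - [0,0,0.1]
    - [0,0,0]
    - [0,0,0]
  roll: [0,0,0,0,0,0,0,0]

```text
t: 16.25
ee_pos: [0.4362, -0.311, 0.0123]
ee_rot: [3.142, 0.0, 0.682]
wrist_force: [0.9, -0.5, -1.4]
gripper_width: 0.698
finger_force: 27.5
```

Request:
arm_command:
  delta_pos:
    - [0,0,0.03]
    - [0,0,0.03]
    - [0,0,0]
  roll: [0,0,0]

```text
t: 16.5
ee_pos: [0.4363, -0.3108, 0.0106]
ee_rot: [3.141, -0.0, 0.682]
wrist_force: [-0.8, 0.9, -1.9]
gripper_width: 0.698
finger_force: 27.5
```

Request:
arm_command:
  delta_pos:
    - [0,0,0.03]
    - [0,0,0.02]
    - [0,0,0]
  roll: [0,0,0]

```text
t: 16.75
ee_pos: [0.4362, -0.3107, 0.009]
ee_rot: [-3.142, 0.0, 0.682]
wrist_force: [-0.1, -0.1, -0.6]
gripper_width: 0.702
finger_force: 27.5
```

Request:
arm_command:
  delta_pos:
    - [0,0,0.02]
    - [0,0,0.02]
    - [0,0,0]
  roll: [0,0,0]

```text
t: 17.0
ee_pos: [0.4362, -0.3108, 0.0086]
ee_rot: [-3.141, -0.001, 0.682]
wrist_force: [-3.9, 4.1, 14.1]
gripper_width: 0.699
finger_force: 28.5
```

Request:
arm_command:
  delta_pos:
    - [0,0,-0.03]
    - [0,0,0]
  roll: [0,0]

```text
t: 17.17
ee_pos: [0.4363, -0.3109, 0.0089]
ee_rot: [3.141, -0.0, 0.682]
wrist_force: [0.1, 0.6, -1.4]
gripper_width: 0.701
finger_force: 27.5
```

Request:
arm_command:
  delta_pos:
    - [0,0,0]
    - [0,0,0]
    - [0,0,0]
    - [0,0,0]
    - [0,0,-0.2]
    - [0,0,-0.5]
    - [0,0,-0.8]
    - [0,0,-0.9]
  roll: [0,0,0,0,0,0,0,0]
  fingers: 0

```text
t: 17.83
ee_pos: [0.4353, -0.3106, 0.0812]
ee_rot: [-3.14, 0.001, 0.682]
wrist_force: [0.7, 0.3, 0.0]
gripper_width: 0.999
finger_force: 0.0
```

Request:
arm_command:
  delta_pos:
    - [0,0,-0.9]
    - [0,0,-0.9]
    - [0,0,-0.9]
    - [0,0,0]
    - [0,0,0]
  roll: [0,0,0,0,0]

```text
t: 18.25
ee_pos: [0.437, -0.3112, 0.1631]
ee_rot: [3.14, -0.002, 0.682]
wrist_force: [0.5, 0.6, -0.5]
gripper_width: 1.001
finger_force: 0.0
```

Run:
```python
from h import *
s=sense();print(s['ee_pos'],s['gripper_width']*85,s['t'])
w=camera('wrist')[:,:,::-1];np.save('w7.npy',{k:s[k] for k in('ee_pos','ee_rot')},allow_pickle=True)
cv2.imwrite('pics/w7.png',cv2.resize(w[150:400,140:420],(560,500),interpolation=2))
go(.666,-.1887,.17,39)
```

```text
[ 0.43697687 -0.31116662  0.16308834] 85.05430444726301 18.25
t 18.3 shift [ 8.501  1.673 -0.26 ] roll units 0.02 yaw now 39.1 j7 -0.01
```

View pics/w7.png

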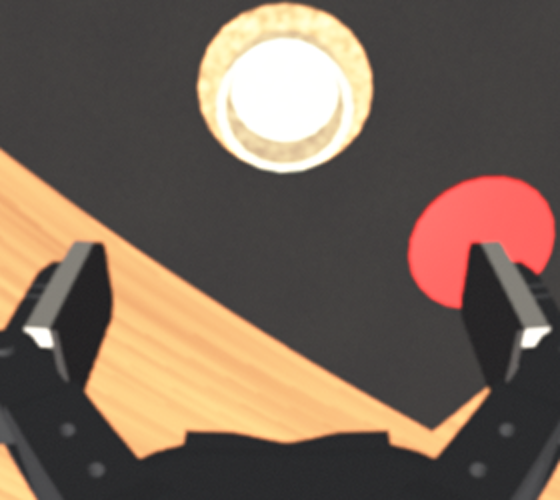

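The ramekin's base (285,88) is centred on its mat (286,85). It is upright and released.

Run:
```python
from h import *
s=np.load('w6.npy',allow_pickle=True).item()
c=lambda u,v:((u+.5)/2-.5+140,(v+.5)/2-.5+100)
for n,E,L,z in(('driver',((218,113),(339,113)),.045,.072),('case',((215,60),(371,71)),.062,.048)):
    E=[plane('wrist',c(*p),z,s) for p in E]
    d=(E[1]-E[0])[:2];w=np.hypot(*d);u=np.array([d[1],-d[0]])/w*-1
    m=(E[0]+E[1])[:2]/2;print(n,'w',w,'yaw',np.degrees(np.arctan2(u[1],u[0])),'ctr',m-u*L,np.round(E,4).tolist())
```

```text
driver w 0.044809803188097436 yaw 38.876538464144076 ctr [ 0.66646795 -0.18815804] [[0.6874, -0.1425, 0.072], [0.7156, -0.1774, 0.072]]
case w 0.06297205575653966 yaw 34.98044478733511 ctr [ 0.66643137 -0.19019476] [[0.6992, -0.1289, 0.048], [0.7353, -0.1804, 0.048]]
```

Request:
arm_command:
  delta_pos:
    - [0.4,0.1,-0.2]
    - [0.8,0.15,0]
    - [0.9,0.2,0]
    - [0.9,0.2,0]
    - [0.9,0.2,0]
    - [0.9,0.2,0]
    - [0.9,0.2,0]
    - [0.9,0.2,0]
  roll: [0,0,0,0,0,0,0,0]

```text
t: 18.97
ee_pos: [0.6187, -0.2179, 0.1661]
ee_rot: [-3.139, 0.001, 0.683]
wrist_force: [-0.1, -0.6, 0.1]
gripper_width: 0.995
finger_force: 0.0
```

Request:
arm_command:
  delta_pos:
    - [0.4,0,0]
    - [0,0,0]
    - [0,0,0]
    - [0,0,0]
  roll: [0,0,0,0]

```text
t: 19.3
ee_pos: [0.6255, -0.2131, 0.1673]
ee_rot: [-3.141, 0.001, 0.681]
wrist_force: [-0.1, -0.7, -0.0]
gripper_width: 1.004
finger_force: 0.0
```

Run:
```python
from h import *
s=sense();print(s['ee_pos'],s['t'])
w=camera('wrist')[:,:,::-1];np.save('w8.npy',{k:s[k] for k in('ee_pos','ee_rot')},allow_pickle=True)
cv2.imwrite('pics/w8.png',w)
h=cv2.cvtColor(w,cv2.COLOR_BGR2HSV)
g=((h[...,0]>45)&(h[...,0]<85)&(h[...,1]>80)&(h[...,2]>140)).astype(np.uint8)
v=((h[...,1]<30)&(h[...,2]>190)).astype(np.uint8)
for n,m,z in(('driver',v,.072),('case',g,.048)):
    k,l,st,ce=cv2.connectedComponentsWithStats(m)
    for i in np.argsort(-st[1:,4])[:2]+1:
        c=cv2.findContours((l==i).astype(np.uint8),0,cv2.CHAIN_APPROX_NONE)[0][0][:,0]
        W=np.array([plane('wrist',p,z,s)[:2] for p in c],np.float32)*1000
        print(n,st[i],cv2.minAreaRect(W))
go(.666,-.1887,.05,39)
```

```text
[ 0.62548032 -0.21311432  0.16727536] 19.3
driver [ 259   89   65  119 7424] ((666.0969848632812, -188.3013153076172), (89.55818176269531, 46.34404754638672), 39.20779800415039)
driver [230 341  38  24 747] ((486.17047119140625, -281.3363037109375), (33.74105453491211, 37.62327575683594), 37.31352996826172)
case [ 250   68   88  152 3845] ((666.7989501953125, -189.71084594726562), (123.49576568603516, 63.85778045654297), 34.76612854003906)
t 19.4 shift [1.571 0.214 3.919] roll units -0.01 yaw now 39.0 j7 -0.21
```

Request:
arm_command:
  delta_pos:
    - [0.8,0.1,0]
    - [0.78,0.1,0]
    - [0,0,0.7]
    - [0,0,0.9]
    - [0,0,0.9]
    - [0,0,0.8]
    - [0,0,0.4]
    - [0,0,0.1]
  roll: [0,0,0,0,0,0,0,0]

```text
t: 20.02
ee_pos: [0.6654, -0.1871, 0.0517]
ee_rot: [-3.139, 0.002, 0.681]
wrist_force: [-0.1, 0.4, 0.2]
gripper_width: 1.006
finger_force: 0.0
```

Request:
arm_command:
  delta_pos:
    - [0,0,0]
    - [0,0,0]
    - [0,0,0]
    - [0,0,0]
    - [0,0,0]
    - [0,0,0]
    - [0,0,0]
  roll: [0,0,0,0,0,0,0]
  fingers: 1
  force: 40

```text
t: 20.6
ee_pos: [0.6681, -0.1875, 0.0557]
ee_rot: [3.14, -0.002, 0.682]
wrist_force: [-1.6, -0.0, 5.8]
gripper_width: 0.53
finger_force: 42.4
```

Request:
arm_command:
  delta_pos:
    - [0,0,-0.1]
    - [0,0,-0.3]
    - [0,0,-0.6]
    - [0,0,-0.8]
    - [0,0,-0.8]
    - [0,0,-0.8]
    - [0,0,-0.6]
    - [0,0,0]
  roll: [0,0,0,0,0,0,0,0]

```text
t: 21.27
ee_pos: [0.6687, -0.1882, 0.1789]
ee_rot: [3.137, -0.003, 0.682]
wrist_force: [0.0, -0.2, -0.7]
gripper_width: 0.529
finger_force: 41.6
```

Run:
```python
from h import *
s=sense();print(s['ee_pos'],s['gripper_width']*85,s['finger_force'],s['wrist_force'])
go(.4615,.3118,.18,137.6)
```

```text
[ 0.66868622 -0.188204    0.17888568] 44.9989720921992 41.587865352630615 [ 0.01453531 -0.15595604 -0.66430653]
t 21.3 shift [  5.143 -17.292  -0.104] roll units 16.29 yaw now 39.1 j7 -0.27
```

Request:
arm_command:
  delta_pos:
    - [0.1,-0.4,0]
    - [0.25,-0.8,0]
    - [0.25,-0.95,0]
    - [0.25,-0.95,0]
    - [0.25,-0.95,0]
    - [0.25,-0.95,0]
    - [0.25,-0.95,0]
    - [0.25,-0.95,0]
  roll: [0,0,0,0,0,0,0,0]

```text
t: 21.93
ee_pos: [0.5787, 0.0099, 0.1733]
ee_rot: [-3.141, 0.0, 0.682]
wrist_force: [0.7, 0.2, -1.9]
gripper_width: 0.53
finger_force: 41.5
```

Request:
arm_command:
  delta_pos:
    - [0.27,-0.95,0]
    - [0.27,-0.95,0]
    - [0.27,-0.95,0]
    - [0.27,-0.95,0]
    - [0.27,-0.95,0]
    - [0.27,-0.95,0]
    - [0.27,-0.95,0]
    - [0.27,-0.95,0]
  roll: [0,0,0,0,0,0,0,0]

```text
t: 22.6
ee_pos: [0.4853, 0.2277, 0.1736]
ee_rot: [-3.141, 0.0, 0.682]
wrist_force: [-0.4, 0.4, -1.7]
gripper_width: 0.525
finger_force: 41.5
```

Request:
arm_command:
  delta_pos:
    - [0.3,-0.9,0]
    - [0.3,-0.8,0]
    - [0.3,-0.6,0]
    - [0.2,-0.4,0]
    - [0,0,0]
    - [0,0,0]
    - [0,0,0]
    - [0,0,0]
  roll: [0,0,0,0,-0.5,-1,-1,-1]

```text
t: 23.27
ee_pos: [0.4615, 0.3093, 0.1737]
ee_rot: [3.141, 0.0, 0.99]
wrist_force: [-0.5, 0.5, -1.1]
gripper_width: 0.529
finger_force: 41.5
```

Request:
arm_command:
  delta_pos:
    - [0,0,0]
    - [0,0,0]
    - [0,0,0]
    - [0,0,0]
    - [0,0,0]
    - [0,0,0]
    - [0,0,0]
    - [0,0,0]
  roll: [-1,-1,-1,-1,-1,-1,-1,-1]

```text
t: 23.93
ee_pos: [0.4616, 0.3092, 0.1737]
ee_rot: [3.142, 0.0, 1.688]
wrist_force: [0.2, -0.1, -2.1]
gripper_width: 0.527
finger_force: 41.5
```

Request:
arm_command:
  delta_pos:
    - [0,0,0]
    - [0,0,0]
    - [0,0,0]
    - [0,0,0]
    - [0,0,0]
    - [0,0,0]
    - [0,0,0]
    - [0,0,0]
  roll: [-1,-1,-1,-1,-1,-1,-1,-0.7]

```text
t: 24.6
ee_pos: [0.4616, 0.3091, 0.1736]
ee_rot: [-3.141, 0.0, 2.36]
wrist_force: [-0.4, -0.6, -1.6]
gripper_width: 0.531
finger_force: 41.5
```

Request:
arm_command:
  delta_pos:
    - [0,0,0]
    - [0,0,0]
    - [0,0,0]
  roll: [-0.5,0,0]

```text
t: 24.85
ee_pos: [0.4615, 0.3094, 0.1736]
ee_rot: [-3.141, 0.0, 2.398]
wrist_force: [0.6, 0.1, -0.8]
gripper_width: 0.526
finger_force: 41.5
```

```bash
cat > mat.py <<'E'
from h import *
def mats(w,s,z=.007):
    h=cv2.cvtColor(w,cv2.COLOR_BGR2HSV)
    m=((h[...,0]>10)&(h[...,0]<25)&(h[...,1]>60)&(h[...,2]>110)).astype(np.uint8)
    m=cv2.morphologyEx(m,cv2.MORPH_CLOSE,np.ones((3,3)))
    k,l,st,ce=cv2.connectedComponentsWithStats(m)
    for i in np.argsort(-st[1:,4])[:5]+1:
        c=cv2.findContours((l==i).astype(np.uint8),0,cv2.CHAIN_APPROX_NONE)[0][0][:,0]
        W=np.array([plane('wrist',p,z,s)[:2] for p in c],np.float32)*1000
        print('cork',st[i],np.round(ce[i]),cv2.minAreaRect(W))
E
python3 - <<'E'
from mat import *
s=sense();print(s['ee_pos'],s['gripper_width']*85,s['finger_force'])
w=camera('wrist')[:,:,::-1];cv2.imwrite('pics/w9.png',w);mats(w,s)
np.save('w9.npy',{k:s[k] for k in('ee_pos','ee_rot')},allow_pickle=True)
a=np.radians(137.8);go(.4615+.002*np.cos(a),.3115+.002*np.sin(a),.018,137.8)
E
```

```text
[0.46146843 0.3093549  0.17364816] 44.68894479613202 41.53382956981659
cork [    0     0   260   343 34537] [ 77. 112.] ((171.27874755859375, 64.69287109375), (702.6931762695312, 280.7962646484375), 89.96556854248047)
cork [  416     0   144   263 16187] [515.  80.] ((603.6641235351562, 540.614501953125), (216.99781799316406, 362.35101318359375), 57.90648651123047)
cork [ 247  125   76   64 4634] [285. 156.] ((439.8716125488281, 329.7093505859375), (71.30027770996094, 62.19438934326172), 47.44044494628906)
cork [ 477  286   83   88 2386] [523. 334.] ((902.532470703125, 435.3965759277344), (175.56597900390625, 83.66316986083984), 89.91548919677734)
cork [ 100  295   46   47 1089] [117. 315.] ((430.8376159667969, 24.2562255859375), (106.59259033203125, 52.01527786254883), 89.26246643066406)
t 24.9 shift [0.107 0.053 5.187] roll units -0.08 yaw now 137.4 j7 0.35
```

View pics/w9.png

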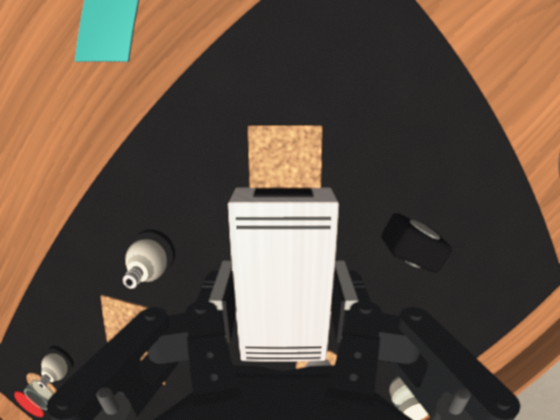

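The driver is held level with its axis parallel to the mat's. The mat's visible end spans (248,126)–(322,126).

Request:
arm_command:
  delta_pos:
    - [0.14,0.03,0.3]
    - [0,0,0.7]
    - [0,0,0.9]
    - [0,0,0.9]
    - [0,0,0.8]
    - [0,0,0.7]
    - [0,0,0.4]
    - [0,0,0.1]
  roll: [0,0,0,0,0,0,0,0]

```text
t: 25.57
ee_pos: [0.4571, 0.3128, 0.0273]
ee_rot: [-3.138, 0.0, 2.401]
wrist_force: [-0.3, -0.2, -1.7]
gripper_width: 0.527
finger_force: 41.5
```

Request:
arm_command:
  delta_pos:
    - [0,0,0.1]
    - [0,0,0.1]
    - [0,0,0]
    - [0,0,0]
  roll: [0,0,0,0]

```text
t: 25.9
ee_pos: [0.4589, 0.3142, 0.0245]
ee_rot: [3.14, -0.0, 2.401]
wrist_force: [-0.2, 0.2, -2.1]
gripper_width: 0.525
finger_force: 41.5
```

Request:
arm_command:
  delta_pos:
    - [-0.02,-0.03,0.1]
    - [0,0,0.1]
    - [0,0,0.05]
    - [0,0,0]
  roll: [0,0,0,0]

```text
t: 26.23
ee_pos: [0.458, 0.3125, 0.0159]
ee_rot: [-3.141, -0.0, 2.401]
wrist_force: [0.5, -0.3, -2.3]
gripper_width: 0.526
finger_force: 41.5
```

Request:
arm_command:
  delta_pos:
    - [0,0,0.04]
    - [0,0,0.03]
    - [0,0,0]
  roll: [0,0,0]

```text
t: 26.48
ee_pos: [0.4583, 0.3127, 0.0146]
ee_rot: [3.142, -0.001, 2.401]
wrist_force: [-3.5, -1.4, 6.6]
gripper_width: 0.523
finger_force: 42.5
```

Request:
arm_command:
  delta_pos:
    - [0,0,0]
    - [0,0,0]
    - [0,0,0]
    - [0,0,0]
    - [0,0,-0.2]
    - [0,0,-0.5]
    - [0,0,-0.8]
    - [0,0,-0.9]
  roll: [0,0,0,0,0,0,0,0]
  fingers: 0

```text
t: 27.15
ee_pos: [0.4577, 0.3119, 0.0864]
ee_rot: [-3.139, 0.0, 2.401]
wrist_force: [0.6, 0.8, 0.6]
gripper_width: 1.001
finger_force: 0.0
```

Request:
arm_command:
  delta_pos:
    - [0,0,-0.9]
    - [0,0,-0.9]
    - [0,0,-0.9]
    - [0,0,-0.5]
    - [0,0,0]
    - [0,0,0]
  roll: [0,0,0,0,0,0]

```text
t: 27.65
ee_pos: [0.4586, 0.313, 0.183]
ee_rot: [3.14, -0.0, 2.401]
wrist_force: [-0.4, -0.4, 0.5]
gripper_width: 1.003
finger_force: 0.0
```

Run:
```python
from mat import *
s=sense();print(s['ee_pos'],s['gripper_width']*85,s['t'],s['joints'].round(2))
w=camera('wrist')[:,:,::-1];cv2.imwrite('pics/w10.png',w);mats(w,s)
h=cv2.cvtColor(w,cv2.COLOR_BGR2HSV);v=((h[...,1]<40)&(h[...,2]>170)).astype(np.uint8)
k,l,st,ce=cv2.connectedComponentsWithStats(v)
for i in np.argsort(-st[1:,4])[:3]+1:
    c=cv2.findContours((l==i).astype(np.uint8),0,cv2.CHAIN_APPROX_NONE)[0][0][:,0]
    W=np.array([plane('wrist',p,.031,s)[:2] for p in c],np.float32)*1000;print('drv',st[i],cv2.minAreaRect(W))
go(.6668,-.1897,.17,34.8)
```

```text
[0.45857387 0.31297867 0.18298401] 85.29438033041075 27.65 [-1.47  0.23  0.92  1.8  -0.2   1.2   0.34]
cork [    0     0   269   347 36254] [ 80. 114.] ((165.367431640625, 55.94305419921875), (294.1471252441406, 742.2225952148438), 0.05772295966744423)
cork [  406     0   154   389 22092] [515. 129.] ((759.2496948242188, 506.37213134765625), (235.89930725097656, 688.0267333984375), 66.42950439453125)
cork [ 247  128   74  110 2942] [285. 171.] ((459.0585632324219, 312.4587097167969), (72.39381408691406, 115.47908020019531), 47.67875671386719)
cork [ 411  378   44   42 1019] [437. 402.] ((931.6754760742188, 233.644287109375), (77.67904663085938, 166.2049560546875), 74.71504211425781)
cork [103 293  44  36 976] [121. 310.] ((446.30126953125, 33.495643615722656), (65.9931869506836, 62.40142059326172), 36.62546920776367)
drv [ 257  144   51   93 4566] ((458.42388916015625, 311.2835693359375), (47.35505676269531, 90.87895202636719), 47.5272216796875)
drv [ 522  356   38   64 1584] ((1209.642578125, 416.6019592285156), (92.51692962646484, 364.0193176269531), 83.19647216796875)
drv [ 126  241   39   47 1150] ((418.7466125488281, 141.6585235595703), (42.869041442871094, 66.24848175048828), 27.925390243530273)
t 27.7 shift [-16.431  -7.669   0.391] roll units -15.44 yaw now 137.6 j7 0.34
```

Request:
arm_command:
  delta_pos:
    - [-0.4,-0.2,0]
    - [-0.9,-0.42,0]
    - [-0.9,-0.42,0]
    - [-0.9,-0.42,0]
    - [-0.9,-0.42,0]
    - [-0.9,-0.42,0]
    - [-0.9,-0.42,0]
    - [-0.9,-0.42,0]
  roll: [0,0,0,0,0,0,0,0]

```text
t: 28.37
ee_pos: [0.5429, 0.1047, 0.1812]
ee_rot: [-3.14, -0.0, 2.4]
wrist_force: [0.3, 0.3, 0.8]
gripper_width: 0.998
finger_force: 0.0
```

Request:
arm_command:
  delta_pos:
    - [-0.92,-0.42,0]
    - [-0.92,-0.42,0]
    - [-0.92,-0.42,0]
    - [-0.92,-0.42,0]
    - [-0.92,-0.42,0]
    - [-0.92,-0.42,0]
    - [-0.92,-0.42,0]
    - [-0.92,-0.42,0]
  roll: [0,0,0,0,0,0,0,0]

```text
t: 29.03
ee_pos: [0.6375, -0.1186, 0.1808]
ee_rot: [-3.14, -0.001, 2.4]
wrist_force: [-0.3, -0.3, 0.1]
gripper_width: 1.005
finger_force: 0.0
```

Request:
arm_command:
  delta_pos:
    - [-0.9,-0.4,0]
    - [-0.7,-0.35,0]
    - [-0.5,-0.25,0]
    - [-0.2,-0.1,0]
    - [0,0,0]
    - [0,0,0]
    - [0,0,0]
    - [0,0,0]
  roll: [0,0,0,0,1,1,1,1]

```text
t: 29.7
ee_pos: [0.666, -0.1867, 0.1812]
ee_rot: [-3.14, -0.001, 2.048]
wrist_force: [0.8, 0.9, -0.3]
gripper_width: 0.998
finger_force: 0.0
```

Request:
arm_command:
  delta_pos:
    - [0,0,0]
    - [0,0,0]
    - [0,0,0]
    - [0,0,0]
    - [0,0,0]
    - [0,0,0]
    - [0,0,0]
    - [0,0,0]
  roll: [1,1,1,1,1,1,1,1]

```text
t: 30.37
ee_pos: [0.6661, -0.1865, 0.1813]
ee_rot: [-3.14, -0.0, 1.35]
wrist_force: [0.3, -0.3, 0.1]
gripper_width: 1.0
finger_force: 0.0
```

Request:
arm_command:
  delta_pos:
    - [0,0,0]
    - [0,0,0]
    - [0,0,0]
    - [0,0,0]
    - [0,0,0]
    - [0,0,0]
    - [0,0,0]
    - [0,0,0]
  roll: [1,1,1,1,1,1,1,1]

```text
t: 31.03
ee_pos: [0.6661, -0.1865, 0.1813]
ee_rot: [-3.141, 0.001, 0.652]
wrist_force: [0.4, 0.1, 1.1]
gripper_width: 0.998
finger_force: 0.0
```

Request:
arm_command:
  delta_pos:
    - [-0.7,0,0]
    - [-0.7,0,0]
    - [0,0,0]
    - [0,0,0]
  roll: [0.5,0,0,0]

```text
t: 31.37
ee_pos: [0.6316, -0.2123, 0.1818]
ee_rot: [-3.141, 0.0, 0.61]
wrist_force: [0.9, -0.3, -0.5]
gripper_width: 0.998
finger_force: 0.0
```

Run:
```python
from mat import *
s=sense();print(s['ee_pos'],s['t'])
w=camera('wrist')[:,:,::-1];cv2.imwrite('pics/w11.png',w)
h=cv2.cvtColor(w,cv2.COLOR_BGR2HSV)
g=((h[...,0]>45)&(h[...,0]<85)&(h[...,1]>80)&(h[...,2]>170)).astype(np.uint8)
k,l,st,ce=cv2.connectedComponentsWithStats(g)
i=np.argmax(st[1:,4])+1
c=cv2.findContours((l==i).astype(np.uint8),0,cv2.CHAIN_APPROX_NONE)[0][0][:,0]
W=np.array([plane('wrist',p,.048,s)[:2] for p in c],np.float32)*1000
r=cv2.minAreaRect(W);print('case',st[i],r)
go(r[0][0]/1e3,r[0][1]/1e3,.012,34.8)
```

```text
[ 0.63159043 -0.21230561  0.18182665] 31.3667
case [  247    78    76   139 10211] ((666.91357421875, -189.6455078125), (122.31352996826172, 63.50895690917969), 34.827117919921875)
t 31.4 shift [1.348 0.071 5.658] roll units 0.05 yaw now 35.1 j7 -0.17
```

Request:
arm_command:
  delta_pos:
    - [0.7,0.03,0]
    - [0.65,0.04,0]
    - [0,0,0.7]
    - [0,0,0.9]
    - [0,0,0.9]
    - [0,0,0.9]
    - [0,0,0.9]
    - [0,0,0.7]
  roll: [0,0,0,0,0,0,0,0]

```text
t: 32.08
ee_pos: [0.6672, -0.1884, 0.0292]
ee_rot: [-3.14, 0.001, 0.614]
wrist_force: [0.1, 0.7, 1.6]
gripper_width: 1.002
finger_force: 0.0
```

Request:
arm_command:
  delta_pos:
    - [0,0,0.3]
    - [0,0,0.2]
    - [0,0,0.05]
    - [0,0,0]
  roll: [0,0,0,0]

```text
t: 32.42
ee_pos: [0.6679, -0.19, 0.0163]
ee_rot: [3.141, -0.0, 0.613]
wrist_force: [-0.5, 1.1, 0.7]
gripper_width: 0.998
finger_force: 0.0
```

Request:
arm_command:
  delta_pos:
    - [0,0,0]
    - [0,0,0]
    - [0,0,0]
    - [0,0,0]
    - [0,0,0]
    - [0,0,0]
  roll: [0,0,0,0,0,0]
  fingers: 1
  force: 50

```text
t: 32.92
ee_pos: [0.6681, -0.1902, 0.0172]
ee_rot: [3.14, -0.001, 0.612]
wrist_force: [-0.2, 0.9, 6.7]
gripper_width: 0.739
finger_force: 57.1
```

Request:
arm_command:
  delta_pos:
    - [0,0,-0.1]
    - [0,0,-0.3]
    - [0,0,-0.6]
    - [0,0,-0.8]
    - [0,0,-0.8]
    - [0,0,-0.8]
    - [0,0,-0.8]
    - [0,0,0]
  roll: [0,0,0,0,0,0,0,0]

```text
t: 33.58
ee_pos: [0.6689, -0.1919, 0.1485]
ee_rot: [3.136, -0.004, 0.612]
wrist_force: [1.0, 0.1, -0.9]
gripper_width: 0.742
finger_force: 56.2
```

Run:
```python
from h import *
s=sense();print(s['ee_pos'],s['gripper_width']*85,s['finger_force'],s['wrist_force'])
go(.4845,.0038,.16,126.5)
```

```text
[ 0.66889221 -0.19187076  0.14852343] 63.02846966823039 56.1969530582428 [ 0.9860936   0.06670126 -0.90669177]
t 33.6 shift [-1.285 -8.867 -0.441] roll units 17.71 yaw now 35.0 j7 -0.2
```

Request:
arm_command:
  delta_pos:
    - [-0.05,-0.4,0]
    - [-0.15,-0.8,0]
    - [-0.15,-0.9,0]
    - [-0.15,-0.95,0]
    - [-0.15,-0.95,0]
    - [-0.15,-0.95,0]
    - [-0.15,-0.95,0]
    - [-0.15,-0.95,0]
  roll: [0,0,0,0,0,0,0,0]

```text
t: 34.25
ee_pos: [0.5209, -0.0404, 0.1414]
ee_rot: [-3.142, 0.001, 0.612]
wrist_force: [-0.2, 0.1, -0.7]
gripper_width: 0.737
finger_force: 56.0
```

Request:
arm_command:
  delta_pos:
    - [-0.1,-0.9,0]
    - [-0.08,-0.7,0]
    - [0,-0.4,0]
    - [0,0,0]
    - [0,0,0]
    - [0,0,0]
    - [0,0,0]
    - [0,0,0]
  roll: [0,0,0,-0.6,-0.9,-0.9,-0.9,-0.9]

```text
t: 34.92
ee_pos: [0.483, 0.0047, 0.1419]
ee_rot: [-3.141, -0.001, 0.982]
wrist_force: [0.5, 0.1, -2.3]
gripper_width: 0.74
finger_force: 56.2
```

Request:
arm_command:
  delta_pos:
    - [0,0,0]
    - [0,0,0]
    - [0,0,0]
    - [0,0,0]
    - [0,0,0]
    - [0,0,0]
    - [0,0,0]
    - [0,0,0]
  roll: [-0.9,-0.9,-0.9,-0.9,-0.9,-0.9,-0.9,-0.9]

```text
t: 35.58
ee_pos: [0.483, 0.0044, 0.1419]
ee_rot: [-3.141, -0.001, 1.61]
wrist_force: [-0.3, -0.4, -1.8]
gripper_width: 0.741
finger_force: 56.2
```

Request:
arm_command:
  delta_pos:
    - [0,0,0]
    - [0,0,0]
    - [0,0,0]
    - [0,0,0]
    - [0,0,0]
    - [0,0,0]
    - [0,0,0]
    - [0,0,0]
  roll: [-0.9,-0.9,-0.9,-0.9,-0.9,-0.9,-0.9,-0.6]

```text
t: 36.25
ee_pos: [0.4831, 0.0044, 0.1419]
ee_rot: [3.141, -0.001, 2.212]
wrist_force: [0.5, 0.1, -1.7]
gripper_width: 0.737
finger_force: 56.2
```

Run:
```python
from mat import *
s=sense();print(s['ee_pos'],s['gripper_width']*85,s['finger_force'])
w=camera('wrist')[:,:,::-1];cv2.imwrite('pics/w12.png',w);mats(w,s)
go(.4848,.0038,.025,126.5)
```

```text
[0.48305642 0.0044252  0.14191592] 62.66887855793344 56.195835918188095
cork [    0     0   191   420 35880] [ 56. 147.] ((253.27932739257812, -405.0919189453125), (202.2469482421875, 993.8855590820312), 4.766721248626709)
cork [ 488  282   72  123 4536] [532. 350.] ((977.7476806640625, 43.787567138671875), (149.43785095214844, 259.80230712890625), 81.55828094482422)
cork [ 233  112  105   37 2962] [287. 129.] ((448.5678405761719, 52.10651779174805), (89.76161193847656, 31.215242385864258), 36.54212951660156)
cork [500 148  41  56 940] [516. 174.] ((668.0725708007812, 174.38113403320312), (53.92477035522461, 61.33546447753906), 22.31000328063965)
cork [413 405  29  15 245] [429. 414.] ((883.0484619140625, -136.15428161621094), (59.079864501953125, 37.727081298828125), 19.360942840576172)
t 36.3 shift [-0.053  0.033  3.897] roll units 0.08 yaw now 126.9 j7 0.64
```

Request:
arm_command:
  delta_pos:
    - [-0.03,0.02,0.3]
    - [0,0,0.7]
    - [0,0,0.8]
    - [0,0,0.7]
    - [0,0,0.6]
    - [0,0,0.4]
    - [0,0,0.2]
    - [0,0,0]
  roll: [0.06,0,0,0,0,0,0,0]

```text
t: 36.97
ee_pos: [0.4836, 0.0042, 0.03]
ee_rot: [-3.14, -0.0, 2.202]
wrist_force: [0.0, -0.4, -2.2]
gripper_width: 0.738
finger_force: 56.2
```

Request:
arm_command:
  delta_pos:
    - [0,0,0.05]
    - [0,0,0.05]
    - [0,0,0]
  roll: [0,0,0]

```text
t: 37.22
ee_pos: [0.4848, 0.005, 0.0282]
ee_rot: [3.14, 0.0, 2.204]
wrist_force: [-0.5, 0.1, -2.1]
gripper_width: 0.742
finger_force: 56.2
```

Request:
arm_command:
  delta_pos:
    - [0,0,0.1]
    - [0,0,0.05]
    - [0,0,0]
  roll: [0,0,0]

```text
t: 37.47
ee_pos: [0.4842, 0.0049, 0.023]
ee_rot: [-3.142, -0.0, 2.204]
wrist_force: [0.3, 0.1, -2.4]
gripper_width: 0.738
finger_force: 56.2
```

Request:
arm_command:
  delta_pos:
    - [0,0,0.05]
    - [0,0,0.03]
    - [0,0,0]
  roll: [0,0,0]

```text
t: 37.72
ee_pos: [0.4844, 0.0048, 0.0211]
ee_rot: [3.141, -0.001, 2.204]
wrist_force: [-3.3, -0.1, 7.5]
gripper_width: 0.739
finger_force: 57.2
```

Request:
arm_command:
  delta_pos:
    - [0,0,0]
    - [0,0,0]
    - [0,0,0]
    - [0,0,0]
    - [0,0,-0.2]
    - [0,0,-0.5]
    - [0,0,-0.8]
    - [0,0,-0.9]
  roll: [0,0,0,0,0,0,0,0]
  fingers: 0

```text
t: 38.38
ee_pos: [0.4835, 0.0042, 0.0931]
ee_rot: [-3.139, 0.0, 2.203]
wrist_force: [0.5, 1.3, 1.1]
gripper_width: 0.995
finger_force: 0.0
```

Request:
arm_command:
  delta_pos:
    - [0,0,-0.9]
    - [0,0,-0.9]
    - [0,0,-0.9]
    - [0,0,-0.7]
    - [0,0,0]
    - [0,0,0]
  roll: [0,0,0,0,0,0]

```text
t: 38.88
ee_pos: [0.485, 0.0051, 0.1957]
ee_rot: [3.138, -0.001, 2.204]
wrist_force: [-0.7, 0.8, 0.1]
gripper_width: 1.002
finger_force: 0.0
```

Run:
```python
from mat import *
s=sense();print(s['ee_pos'],s['gripper_width']*85,s['t'])
w=camera('wrist')[:,:,::-1];t=camera('top')[:,:,::-1];d=camera('side')[:,:,::-1]
mats(w,s)
h=cv2.cvtColor(w,cv2.COLOR_BGR2HSV);g=((h[...,0]>45)&(h[...,0]<85)&(h[...,1]>80)&(h[...,2]>170)).astype(np.uint8)
k,l,st,ce=cv2.connectedComponentsWithStats(g);i=np.argmax(st[1:,4])+1
c=cv2.findContours((l==i).astype(np.uint8),0,cv2.CHAIN_APPROX_NONE)[0][0][:,0]
W=np.array([plane('wrist',p,.052,s)[:2] for p in c],np.float32)*1000;print('case',cv2.minAreaRect(W))
a=cv2.resize(d[110:320,140:440],(400,280),interpolation=2);b=cv2.resize(w,(400,300));e=cv2.resize(t[100:250,100:420],(400,188),interpolation=2);f=cv2.resize(d[125:175,250:320],(392,280),interpolation=2)
im=np.zeros((580,800,3),np.uint8);im[:280,:400]=a;im[:280,404:796]=f;im[280:,:400]=b;im[280:468,400:]=e
cv2.imwrite('pics/final.png',im)
```

```text
[0.48498613 0.00509377 0.1957316 ] 85.1949411990654 38.8833
cork [    0     0   212   420 39809] [ 67. 159.] ((235.51112365722656, -483.31298828125), (217.93287658691406, 1191.6927490234375), 3.053309679031372)
cork [ 484  235   76  148 5921] [530. 316.] ((985.05322265625, 75.0765609741211), (177.36962890625, 291.21722412109375), 77.81321716308594)
cork [ 238  109   89  138 2595] [286. 160.] ((483.6902160644531, 4.1488494873046875), (90.8731918334961, 150.3192596435547), 36.50385284423828)
cork [ 402  372   54   48 1720] [430. 400.] ((941.2581176757812, -173.55894470214844), (89.66706848144531, 202.91766357421875), 64.14298248291016)
cork [473 138  39  51 756] [488. 162.] ((668.5236206054688, 174.20037841796875), (54.33421325683594, 62.086063385009766), 21.609169006347656)
case ((483.307861328125, 4.014259338378906), (63.611812591552734, 122.97406005859375), 36.20520782470703)
```

View pics/final.png

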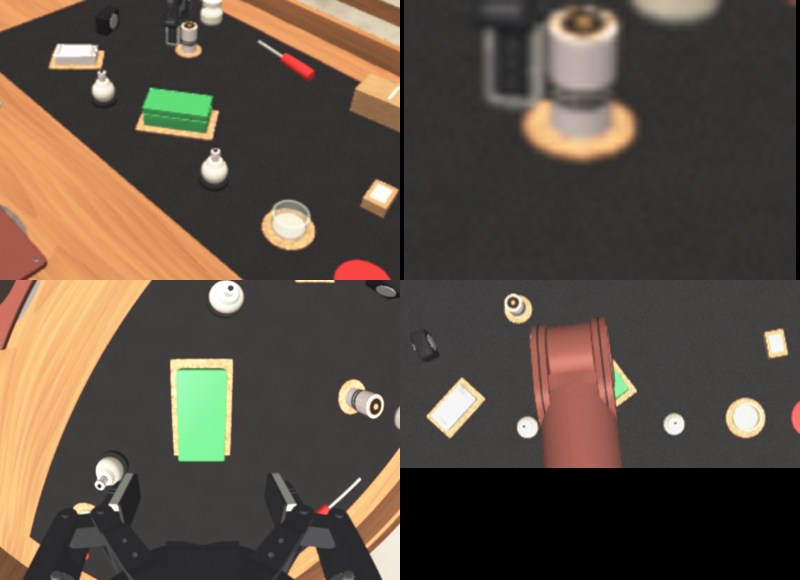

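All four things stand on their own mats: holder upright at (583,130) in the crop, centred on its disc; driver, case and ramekin centred too. Both bulbs are still in their rings and the gripper is open and clear.

```bash
python3 -c "
from cell import *
print(close_job())"
```

```text
the job is handed in; nothing more can be done
None
```

The job is handed in: the lampholder, ramekin, LED driver and case each stand centred on their own cork mat, moved in that order, both bulbs are still in their rings, the gripper is open and clear, and it took about 39 s of the 128 s allowed.

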